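# Gauge the air gap of a kiln burner

## Task

The kiln burner on the table is being set up: turn its yellow gas tap lever to half open (45 degrees), which also lifts the air shutter. Then take the blue-handled taper gauge and slide its blade straight into the gap between the steel bed plate and the sprung copper-coloured shutter plate above it until it drags snugly, without forcing it. Finish while still holding the gauge by its handle at that depth, with the tap still half open and the other things on the table left where they stand.

Things in the scene. Friction and masses are not known exactly. Their poses are not given: they have to be found in the camera images.
- tap (a joint): gas tap angle, rad, clockwise from above: 0 shut (lever along the burner's -x, roughly to the robot), 0.785 half open (lever over the red dot on the base plate), 1.571 full open (along the burner's +y, in line with the brass pipe; white dots: shut, full). Takes about 0.2 N m, stays where left. Linked to the air shutter: each rad lifts it 3 mm.
- tap_grip (a point): middle of the yellow sleeve of the tap lever (sleeve 52 mm long, 14 mm wide, 13 mm high, level, about 80 mm above the table, 67 mm of free space under it), 64 mm from the tap axis; moves with the lever, its -x axis points outward along the lever
- tap_axis (a point): point on the tap's vertical turning axis at the height of the lever's middle; turns with the lever
- burner: the kiln burner on a dark steel base plate (180 x 270 x 12 mm), fixed to the table; origin at table height; green air box on its -y side, brass gas pipe and tap on its +y side; highest points: guide posts beside the shutter, 106 mm. Yaw varies.
- bed_mouth (a point): mouth of the air gap: on the top face of the steel bed plate (100 x 44 mm, about 60 mm above the table), on its centre line, under the front edge of the shutter's flat. x = the way the blade goes in, z up. The bed reaches 45 mm in front of it (-x, a landing shelf) and 55 mm behind. Gap 0.5 to 1.5 mm with the tap at 0, 2.9 to 3.9 mm at half open.
- shutter: copper-coloured shutter plate over the bed, 55 x 40 x 5 mm, front lip (16 mm long) bent up 30 degrees, 9 mm up at its edge; origin under the middle of the flat's front edge. A spring presses it down with 3 N plus 3 N per mm of lift. 30 mm behind the front edge: brass yoke, top 92 to 97 mm over the table, and a guide post 31 mm to each side.
- gauge: loose taper gauge, about 90 g, lying flat: blue handle 60 x 22 x 24 mm (x, y, z) with a steel blade 16 mm wide and 75 mm long out of its front (+x). The blade's underside is flat and flush with the handle's underside; it is 2 mm thick at the tip and grows evenly by 0.06 mm per mm to 6.5 mm at the handle. Origin under the middle of the handle.
- gauge_tip (a point): middle of the lower edge of the blade's tip, 105 mm from the gauge's origin along its x
- knife: bystander: wooden modelling knife, 170 mm long, lying flat
- cup: bystander: dark grey clay cup, 72 mm wide, 75 mm high
- tin: bystander: steel tin with modelling sticks, 85 mm wide, 180 mm high with the sticks
- jar: bystander: brown jar with brushes, 100 mm wide, 205 mm high with the brushes
- tile: bystander: flat coral-red tile, 90 x 90 x 9 mm
- bowl: bystander: clear bowl, 110 mm wide, 50 mm high
Not all that is in view belongs to the job. What is shaped like the gauge but black or purple is not meant.

How it is judged:
By the outcome, as a careful person would: the job done as asked, in the order asked, and still so for the second after the job is handed in, while the arm keeps its last pose, push and grip.
It also fails if it takes over 61 s, if anything falls off the work surface, if the arm or the gripper's body presses on something with over 40 N, if the wrist force passes 120 N, or if a joint passes its speed limit or range.

## Robot

A 6-joint arm with a two-finger parallel gripper is mounted at the origin on the work surface. World frame = base frame: x ahead of the robot, y to its left, z up, the work surface at z = 0. Lengths are in m, angles in rad, forces in N, time in s.
With the tool pointing down it reaches from about 0.325 to 0.875 m from the base axis. Payload 4.4 kg.
Tool frame: the origin (TCP) lies at the very end of the fingers, on their centre line; the grasp point (between the pads) lies grasp_offset behind it (grasp_offset is the distance from the TCP to the grasp point, in m); z points along the fingers, y is the line along which they close (so a half turn about z gives the same grasp; the last joint's range is limited). The gripper opens to 85 mm and grips with 20 to 120 N. Pads are 22 mm wide; open, the fingers measure 114 mm over their backs; the gripper's body (76 mm by 85 mm) begins 54 mm behind the grasp point. The pads swing forward as they close: fully open they stand 13 mm farther back than shut.
Start: joints at [-1.345, 0.207, 1.542, -0, 1.393, -0.15], TCP at [0.211, -0.535, 0.231] pointing down, gripper open.
Joint ranges: [-2.73, 2.73], [-0.86, 2.22], [0.23, 2.46], [-1.11, 4.25], [0.08, 2.63], [-2.82, 2.82]. Speed limits (rad/s): [2.79, 2.79, 3.14, 3.14, 3.14, 3.14].

## Interface

Orientations are given as a unit quaternion [x, y, z, w].
In Python, from plant import sense, get_image, sign_off, grasp_offset gives the robot as it stands.
- The arm moves only by the tool drive_tool, never from a script. Its argument "steps" is a list of rows, each a list of 7 numbers: the finger opening in mm, from 0 to 85.4, then the shift along the tool's x, y, z in mm, then the turn, a rotation vector about the tool's x, y, z in rad. A call has 1 to 20 rows; each row shifts and turns the commanded pose from where the row before left it, along the tool's axes as they then stand; what a row does not reach is not made up. A row lasts 1/12 s, in which the tool goes at most 41.7 mm and 7.16 degrees, less where a joint would pass 70% of its speed; a pose out of reach is approached as far as the arm can. A call with a gripper value outside its range is refused whole. The fingers move at their own pace and stop on an object; "grip_force" is the grip in N (left out, the last holds). Time passes only in rows, so rows that do not move let the fingers close. It gives the time, the measured TCP pose, the force, the opening and the grip force at its end, in the units of the state.
- sense(): the state, without advancing time (a new reading comes with each control period).
- get_image(name): name is "scene" or "top" or "wrist"; returns a dict with "img" (420x560x3 uint8, red, green, blue), "vertical_fov" (degrees; the focal length in pixels is half the picture's height over the tangent of half this angle, whatever the lens; pixels are square), "cx", "cy" (the principal point, pixels), "rvec" (rotation vector, rad) and "tvec" (3), from world to camera coordinates, as OpenCV has them; the wrist camera has in their place "tool_from_camera" (4x4, takes a point from camera to tool coordinates, whose origin is the TCP and whose axes are the flange's). Camera axes: x right, y down, z forward; pixel columns grow to the right and rows downward; lengths in m; the calibration is good to about 2 mm. A picture is of the moment at which its call begins: read the wrist's pose just before it. There is no depth.
- sign_off(): hands the job in; it is judged then, once.
The state is a dict: "clock": time; "qpos": joint angles; "joint_velocities": joint speeds; "joint_efforts": joint torques, N m; "ee_pos": TCP position; "tcp_rot": TCP orientation; "wrist_force": force on the tool from outside, world axes, zero at the start; "moment": the same for the moment, N m; "gripper_width": finger opening in m; "gripper_force": force on a finger pad.
Only numpy, scipy, OpenCV 4.12 (cv2) and the standard library are available. Lean on these libraries where they do the work, as an engineer would, in place of code of your own. Each camera call takes 0.05 s, during which the arm holds its last target. There are 200 camera calls.

## Working session

There is one attempt and no reset: what is moved stays moved. The work goes in short steps, Python scripts to look and compute and a tool call to move; the robot and the scene stay as the last step left them, time stands still between calls to the robot, and variables do not carry over. Pictures are saved under pics/ and viewed, at most 10 in all, crops included, and the job is handed in when it is done.

Besides the shell and the picture viewer there is one more tool, called after "Emit:" by a JSON object that holds its "op" and its "data", one argument or row to a line. drive_tool: Moves the arm, as the interface text tells. Its arguments: {"type":"object","properties":{"steps":{"type":"array","items":{"type":"array","items":{"type":"number"}}},"grip_force":{"type":"number"}},"required":["steps"]}

```bash
ls; mkdir -p pics; cat > h.py <<'E'
import numpy as np, cv2
from scipy.spatial.transform import Rotation as R
from plant import sense, get_image, sign_off, grasp_offset
def cam(n):
    s=sense(); d=get_image(n); im=d["img"]; h=im.shape[0]
    f=h/2/np.tan(np.radians(d["vertical_fov"])/2)
    K=np.array([[f,0,d["cx"]],[0,f,d["cy"]],[0,0,1]])
    if "rvec" in d:
        Rw=cv2.Rodrigues(np.array(d["rvec"],float))[0]; c=-Rw.T@np.array(d["tvec"],float); Rc=Rw.T
    else:
        T=np.array(d["tool_from_camera"]); Rt=R.from_quat(s["tcp_rot"]).as_matrix()
        Rc=Rt@T[:3,:3]; c=Rt@T[:3,3]+np.array(s["ee_pos"])
    return dict(im=im,K=K,R=Rc,c=c)
def ray(C,p):
    v=C["R"]@np.linalg.inv(C["K"])@np.array([p[0],p[1],1.]); return v/np.linalg.norm(v)
def onz(C,p,z):
    v=ray(C,p); return C["c"]+v*(z-C["c"][2])/v[2]
def proj(C,P):
    q=C["K"]@(C["R"].T@(np.array(P)-C["c"])); return q[:2]/q[2]
def tri(obs):
    A=np.zeros((3,3));b=np.zeros(3);vs=[]
    for C,p in obs:
        v=ray(C,p);M=np.eye(3)-np.outer(v,v);A+=M;b+=M@C["c"];vs.append((C["c"],M))
    X=np.linalg.solve(A,b); return X,[round(1000*np.linalg.norm(M@(X-c)),1) for c,M in vs]
def save(C,name,crop=None,k=1):
    im=C["im"] if crop is None else C["im"][crop[1]:crop[3],crop[0]:crop[2]]
    cv2.imwrite("pics/"+name,cv2.resize(im[:,:,::-1],None,fx=k,fy=k,interpolation=cv2.INTER_CUBIC))
def blobs(C,lo,hi,amin=20):
    m=cv2.inRange(cv2.cvtColor(C["im"],cv2.COLOR_RGB2HSV),np.array(lo),np.array(hi))
    n,l,st,ce=cv2.connectedComponentsWithStats(m)
    return [(l==i,st[i].tolist(),ce[i]) for i in range(1,n) if st[i][4]>=amin]
E
python3 - <<'E'
from h import *
a=cam("scene");b=cam("top");save(a,"s1.png",k=1.4);save(b,"t1.png",k=1.4)
print(grasp_offset,a["c"],b["c"],a["K"][0],b["K"][0]);print(sense())
E
```

```text
pics
0.0187 [0.95358805 0.81454548 0.88427631] [ 0.34632715 -0.07998603  1.13836479] [407.18543811   0.         274.87510121] [397.04287669   0.         278.11260003]
{'clock': 0.1, 'qpos': array([-1.34548781e+00,  2.07368812e-01,  1.54283257e+00,  2.86645582e-05,
        1.39348231e+00, -1.50498898e-01]), 'joint_velocities': array([ 0.00063993, -0.00301633, -0.00447461, -0.00098287, -0.00045211,
        0.0008444 ]), 'joint_efforts': array([-1.22342499e-03, -3.84093153e+01, -2.92549413e+01, -2.02673791e-04,
        4.93983971e-03,  6.73518372e-06]), 'ee_pos': array([ 0.21088214, -0.53419623,  0.23021236]), 'tcp_rot': array([ 9.82397918e-01,  1.86797316e-01, -2.50031917e-05, -1.04531290e-03]), 'wrist_force': array([-0.44921062,  0.22329857,  0.71188575]), 'moment': array([0.01615842, 0.06256722, 0.04511637]), 'gripper_force': 0.0, 'gripper_width': 0.08530535646790582}
```

View pics/s1.png

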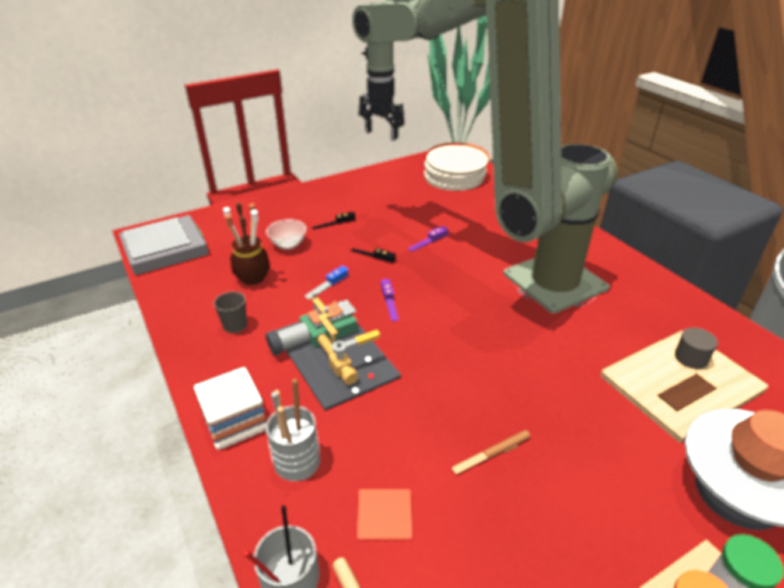

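View pics/t1.png

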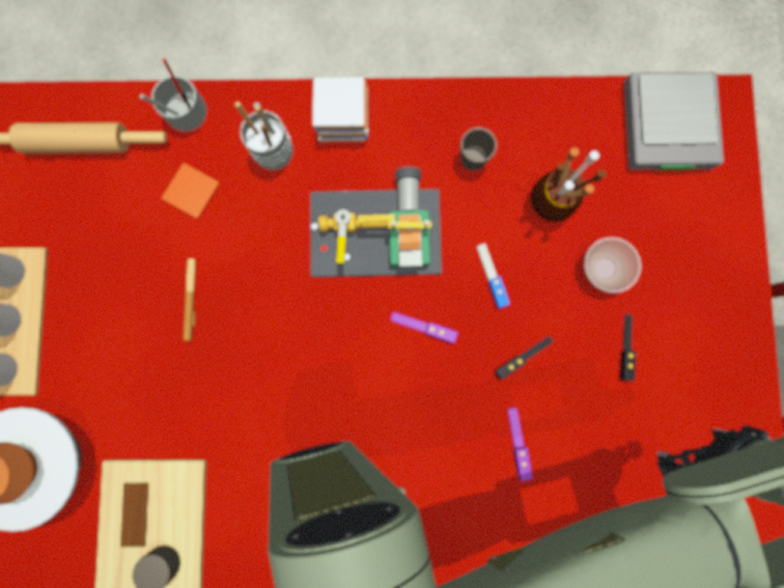

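The scene picture shows the burner at about (330,345) and the blue-handled gauge at (335,277). In the top picture the yellow lever is at (341,248), pointing toward the robot (shut), and the burner is at (375,233). Gauge look-alikes in the top picture:
- blue (497,285): this is the one asked for
- purple (425,328)
- purple (520,445)
- black (525,358)
- black (627,350)

```bash
python3 - <<'E'
from h import *
a=cam("scene");b=cam("top")
for nm,lo,hi in [("blue",(105,150,90),(125,255,255)),("yellow",(25,150,150),(32,255,255)),("copper",(8,100,120),(16,190,255)),("dark",(0,0,40),(179,60,90)),("reddot",(0,0,0),(0,0,0))]:
  for n,C in (("scene",a),("top",b)):
    for m,st,ce in blobs(C,lo,hi,25):
        if nm in("dark",) and st[4]<1500: continue
        print(nm,n,st,ce.round(1))
g=[[x for x in blobs(C,(105,150,90),(125,255,255),25)] for C in (a,b)]
h=[max(x,key=lambda t:t[1][4]) for x in g]
X,e=tri([(a,h[0][2]),(b,h[1][2])]);print("handle",X,e)
# base plate corners top view (px/1.4)
for p in [(310,192),(440,189),(441,273),(311,276)]: print(onz(b,np.array(p)/1.4,.012).round(3))
for p in [(343,217)]: print("tap",onz(b,np.array(p)/1.4,.08).round(3), tri([(b,np.array(p)/1.4),(a,np.array((338,346))/1.4)]))
print("tip",onz(b,np.array((482,245))/1.4,.002))
E
```

```text
blue scene [234, 192, 13, 10, 57] [241.1 196.7]
blue top [350, 201, 12, 18, 76] [355.9 210.9]
yellow scene [256, 237, 14, 6, 36] [262.4 239.4]
yellow top [256, 155, 24, 8, 76] [267.5 156.4]
yellow top [284, 159, 17, 4, 46] [292.2 160.2]
yellow top [240, 169, 7, 19, 102] [243.2 177.4]
copper scene [400, 0, 100, 118, 6076] [439.5  44.9]
copper scene [523, 0, 37, 147, 2862] [545.2  64.8]
copper scene [329, 102, 20, 10, 39] [339.6 105.2]
copper scene [429, 140, 4, 11, 26] [430.2 144.5]
copper scene [162, 153, 10, 23, 36] [165.8 163.5]
copper scene [553, 155, 7, 30, 109] [556.8 169.4]
copper scene [234, 216, 10, 11, 75] [238.1 221. ]
copper scene [218, 221, 12, 10, 62] [224.2 225.8]
copper scene [430, 236, 59, 80, 188] [458.  276.8]
copper scene [510, 250, 39, 41, 75] [532.7 271.7]
copper scene [470, 267, 42, 27, 586] [490.  279.8]
copper scene [209, 271, 5, 30, 73] [211.  284.4]
copper scene [196, 278, 11, 36, 112] [201.1 298. ]
copper scene [523, 293, 37, 50, 1365] [544.  315.8]
copper scene [152, 297, 37, 17, 135] [170.2 305.2]
copper scene [323, 308, 55, 31, 306] [355.7 320.2]
copper 
[... 667 characters left out ...]
opper top [131, 184, 9, 59, 230] [134.9 215.5]
copper top [0, 317, 24, 42, 815] [  9.8 336.7]
copper top [67, 328, 81, 92, 226] [ 93.2 352.4]
copper top [87, 346, 18, 44, 706] [ 95.6 367.5]
copper top [144, 358, 2, 61, 61] [144.5 388. ]
dark scene [429, 127, 129, 93, 4789] [492.3 173.5]
dark top [316, 307, 244, 113, 4379] [451.7 364.8]
dark top [193, 317, 104, 80, 2193] [234.2 357. ]
handle [ 0.47694328 -0.29062153  0.00679607] [np.float64(3.0), np.float64(3.0)]
[0.693 0.099 0.012]
[ 0.697 -0.173  0.012]
[ 0.52  -0.172  0.012]
[0.515 0.094 0.012]
tap [0.621 0.023 0.08 ] (array([0.62291386, 0.02189343, 0.07965296]), [np.float64(1.7), np.float64(1.7)])
tip [ 0.58019789 -0.25905231  0.002     ]
```

Emit:
{"op": "drive_tool", "data": {
  "steps": [
    [85,25.6,-15.7,-6.3,0,0,0],
    [85,25.6,-15.7,-6.3,0,0,0],
    [85,25.6,-15.7,-6.3,0,0,0],
    [85,25.6,-15.7,-6.3,0,0,0],
    [85,25.6,-15.7,-6.3,0,0,0],
    [85,25.6,-15.7,-6.3,0,0,0],
    [85,25.6,-15.7,-6.3,0,0,0],
    [85,25.6,-15.7,-6.3,0,0,0],
    [85,25.6,-15.7,-6.3,0,0,0],
    [85,25.6,-15.7,-6.3,0,0,0],
    [85,25.6,-15.7,-6.3,0,0,0],
    [85,25.6,-15.7,-6.3,0,0,0],
    [85,25.6,-15.7,-6.3,0,0,0],
    [85,25.6,-15.7,-6.3,0,0,0],
    [85,25.6,-15.7,-6.3,0,0,0],
    [85,25.6,-15.7,-6.3,0,0,0],
    [85,0,0,0,0,0,0.094],
    [85,0,0,0,0,0,0.094],
    [85,0,0,0,0,0,0.094],
    [85,0,0,0,0,0,0.094]
  ]
}}

```text
clock: 1.87
ee_pos: [0.4999, -0.1504, 0.3318]
tcp_rot: [1.0, -0.002, -0.0, -0.0]
wrist_force: [0.5, 0.0, 0.5]
gripper_width: 0.0848
gripper_force: 0.0
```

```bash
python3 - <<'E'
from h import *
d=get_image("wrist");print(np.array(d["tool_from_camera"]).round(3).tolist(),d["vertical_fov"])
import pickle
C=cam("wrist");pickle.dump(C,open("w1.pkl","wb"));save(C,"w1.png",k=1.4)
s=sense();print(s["ee_pos"],s["qpos"].round(3),R.from_quat(s["tcp_rot"]).as_matrix().round(4).tolist(),s["wrist_force"])
for P in [(.622,.022,.08),(.477,-.29,.012),(.58,-.259,0)]: print((proj(C,P)*1.4).round())
E
```

```text
[[0.001, -0.962, -0.274, 0.069], [1.0, 0.001, -0.0, 0.0], [0.001, -0.274, 0.962, -0.142], [0.0, 0.0, 0.0, 1.0]] 59.58603158666245
[ 0.49973433 -0.15066081  0.33179066] [-0.459  0.032  1.53  -0.     1.58   1.112] [[1.0, 0.0003, -0.0005], [0.0003, -1.0, 0.0002], [-0.0005, -0.0002, -1.0]] [ 0.05289632  0.58564566 -0.67642092]
[147.  79.]
[544. 259.]
[514. 142.]
```

View pics/w1.png

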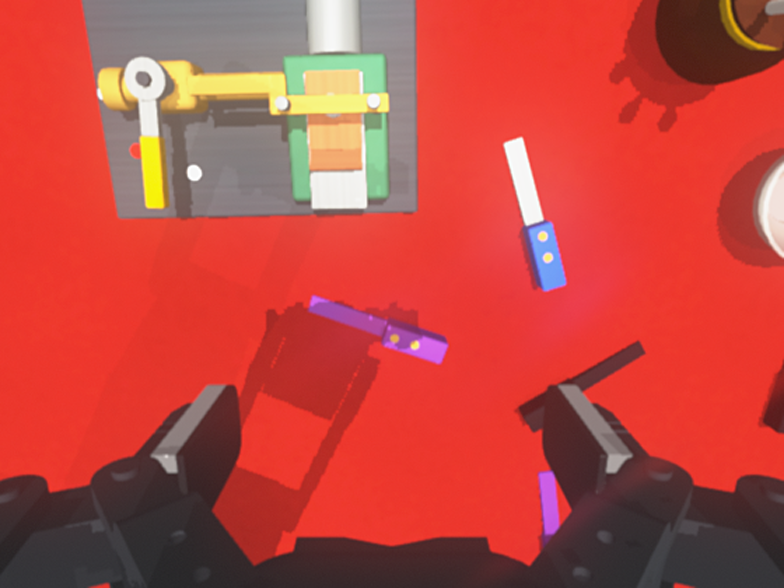

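Emit:
{"op": "drive_tool", "data": {
  "steps": [
    [85,10,-20,0,0,0,0],
    [85,10,-20,0,0,0,0],
    [85,10,-20,0,0,0,0],
    [85,10,-20,0,0,0,0],
    [85,0,0,0,0,0,0]
  ]
}}

```text
clock: 2.38
ee_pos: [0.5408, -0.0678, 0.3318]
tcp_rot: [1.0, 0.003, 0.0, -0.001]
wrist_force: [-0.2, 0.5, -0.4]
gripper_width: 0.0854
gripper_force: 0.0
```

```bash
python3 - <<'E'
from h import *
import pickle
C=cam("wrist");pickle.dump(C,open("w2.pkl","wb"));save(C,"w2.png",k=1.4)
D=pickle.load(open("w1.pkl","rb"))
for nm,X in (("w1",D),("w2",C)):
  for c,lo,hi in (("blue",(105,120,80),(122,255,255)),("yel",(25,200,120),(31,255,255)),("green",(60,100,50),(85,255,200)),("reddot",(0,0,0),(0,0,0))):
    for m,st,ce in blobs(X,lo,hi,60):
      cn=cv2.findContours(m.astype(np.uint8),0,1)[0][0]
      print(nm,c,st,ce.round(1),cv2.boxPoints(cv2.minAreaRect(cn)).round(1).tolist())
E
```

```text
w1 blue [378, 159, 26, 48, 632] [390.2 183.8] [[376.1000061035156, 162.1999969482422], [392.5, 158.10000610351562], [403.6000061035156, 202.60000610351562], [387.20001220703125, 206.6999969482422]]
w1 yel [101, 98, 16, 50, 585] [108.3 122.5] [[99.9000015258789, 98.0999984741211], [112.30000305175781, 97.0999984741211], [116.4000015258789, 146.89999389648438], [104.0999984741211, 147.89999389648438]]
w2 blue [441, 194, 23, 46, 582] [452.2 218. ] [[440.0, 196.39999389648438], [456.20001220703125, 193.39999389648438], [464.0, 236.5], [447.79998779296875, 239.39999389648438]]
w2 yel [187, 138, 12, 48, 543] [192.3 161.8] [[187.0, 138.0], [198.0, 138.0], [198.0, 185.0], [187.0, 185.0]]
```

View pics/w2.png

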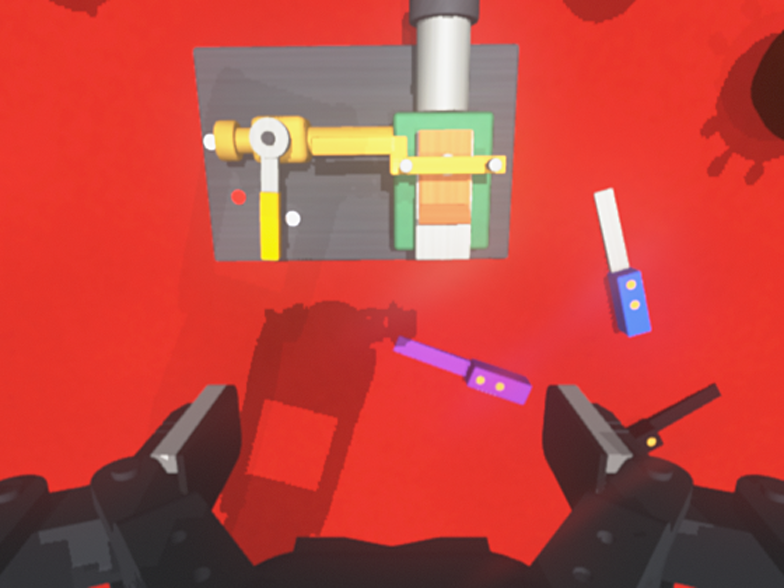

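```bash
python3 - <<'E'
from h import *
import pickle
a,b=[pickle.load(open(f"w{i}.pkl","rb")) for i in (1,2)]
k=1.4
F=dict(hub=((145,79),(268,138)),sleeve=((108.3*k,122.5*k),(192.3*k,161.8*k)),handleC=((390.2*k,183.8*k),(452.2*k,218*k)),
bedL=((313,207),(416,257)),bedR=((366,209),(470,258)),lipL=((309,168),(419,222)),lipR=((361,171),(470,224)),
foldL=((310,149),(418,204)),foldR=((362,151),(470,206)),tipL=((504,142),(595,192)),tipR=((521,138),(611,189)),hb1=((546,290),(629,335)),hb2=((566,286),(650,331)),red=((136,150),(238,197)),
shutdot=((194,173),(292,218)),plFL=((119,217),(217,261)),plFR=((416,212),(508,257)))
P={}
for n,(p,q) in F.items():
  X,e=tri([(a,np.array(p)/k),(b,np.array(q)/k)]);P[n]=X;print(n,X.round(4),e[0])
# on known planes, w2
for n,z in (("red",.012),("shutdot",.012),("plFL",.012),("plFR",.012),("bedL",.06),("bedR",.06),("tipL",.002),("tipR",.002),("sleeve",.0865),("hub",.085),("hb1",.024),("hb2",.024)):
  print(n,[onz(C,np.array(F[n][i])/k,z).round(4)[:2] for i,C in ((0,a),(1,b))])
print([onz(b,np.array(p)/k,.012).round(4) for p in ((195,47),(519,44))])
E
```

```text
hub [0.622  0.0232 0.0808] 0.1
sleeve [0.5585 0.0246 0.0865] 0.3
handleC [ 0.481  -0.2878  0.0241] 0.2
bedL [ 0.5296 -0.0877  0.0551] 0.2
bedR [ 0.5293 -0.131   0.0609] 1.2
lipL [ 0.5604 -0.0886  0.0719] 0.2
lipR [ 0.5585 -0.1282  0.0716] 0.8
foldL [ 0.5738 -0.0883  0.0618] 0.3
foldR [ 0.5725 -0.1287  0.0658] 0.2
tipL [ 0.5799 -0.2497  0.0024] 0.2
tipR [ 0.5828 -0.2646  0.0007] 0.2
hb1 [ 0.4482 -0.2934  0.0128] 0.1
hb2 [ 0.4533 -0.3103  0.017 ] 0.4
red [0.5747 0.0672 0.0164] 0.2
shutdot [0.5555 0.0224 0.0088] 0.2
plFL [0.5179 0.0902 0.017 ] 0.4
plFR [ 0.5215 -0.1729  0.0135] 1.0
red [array([0.5749, 0.0692]), array([0.5742, 0.0686])]
shutdot [array([0.5554, 0.0213]), array([0.5561, 0.0217])]
plFL [array([0.5177, 0.0926]), array([0.5165, 0.0921])]
plFR [array([ 0.5205, -0.1725]), array([ 0.5221, -0.1736])]
bedL [array([ 0.5299, -0.0883]), array([ 0.5307, -0.0875])]
bedR [array([ 0.5281, -0.1305]), array([ 0.5302, -0.1316])]
tipL [array([ 0.5797, -0.2497]), array([ 0.58, -0.25])]
tipR [array([ 0.583 , -0.2644]), array([ 0.5828, -0.264 ])]
sleeve [array([0.5588, 0.0244]), array([0.5582, 0.0247])]
hub [array([0.6215, 0.0213]), array([0.6218, 0.0222])]
hb1 [array([ 0.4512, -0.29  ]), array([ 0.452 , -0.2879])]
hb2 [array([ 0.4548, -0.3077]), array([ 0.4561, -0.3067])]
[array([0.6948, 0.0948, 0.012 ]), array([ 0.6987, -0.1704,  0.012 ])]
```

Heights agree with the text: sleeve top 86.5 mm, bed about 60 mm, handle top 24 mm. The lever length is 63.5 mm and the gauge about 105 mm. The close view confirms the blue handle is the right gauge. I'm going to the lever.

Emit:
{"op": "drive_tool", "data": {
  "steps": [
    [45,2.2,-11.5,25,0,0,0],
    [45,2.2,-11.5,25,0,0,0],
    [45,2.2,-11.5,25,0,0,0],
    [45,2.2,-11.5,25,0,0,0],
    [45,2.2,-11.5,25,0,0,0],
    [45,2.2,-11.5,25,0,0,0],
    [45,2.2,-11.5,25,0,0,0],
    [45,2.2,-11.5,25,0,0,0],
    [45,0,0,0,0,0,0],
    [45,0,0,0,0,0,0]
  ]
}}

```text
clock: 3.27
ee_pos: [0.5559, 0.0206, 0.1306]
tcp_rot: [1.0, 0.001, -0.002, 0.0]
wrist_force: [-0.1, 0.1, 0.0]
gripper_width: 0.045
gripper_force: 0.0
```

Emit:
{"op": "drive_tool", "data": {
  "steps": [
    [45,0.6,-0.9,17,0,0,0],
    [45,0.6,-0.9,17,0,0,0],
    [45,0.6,-0.9,17,0,0,0],
    [45,0.6,-0.9,17,0,0,0],
    [45,0,0,0,0,0,0],
    [45,0,0,0,0,0,0]
  ]
}}

```text
clock: 3.77
ee_pos: [0.5605, 0.0236, 0.0653]
tcp_rot: [1.0, -0.0, 0.0, 0.0]
wrist_force: [-0.1, 1.2, 0.3]
gripper_width: 0.0449
gripper_force: 0.0
```

Emit:
{"op": "drive_tool", "data": {
  "grip_force": 20,
  "steps": [
    [8,0,0,0,0,0,0],
    [8,0,0,0,0,0,0],
    [8,0,0,0,0,0,0],
    [8,0,0,0,0,0,0],
    [8,0,0,0,0,0,0],
    [8,0,0,0,0,0,0],
    [8,0,0,0,0,0,0],
    [8,0,0,0,0,0,0]
  ]
}}

```text
clock: 4.43
ee_pos: [0.5615, 0.0241, 0.0662]
tcp_rot: [1.0, -0.0, 0.002, 0.001]
wrist_force: [-1.5, -1.6, 6.2]
gripper_width: 0.014
gripper_force: 21.4
```

Emit:
{"op": "drive_tool", "data": {
  "steps": [
    [8,0.12,-3.78,0,0,0,0.062],
    [8,0.12,-3.78,0,0,0,0.062],
    [8,0.12,-3.78,0,0,0,0.062],
    [8,0.12,-3.78,0,0,0,0.062],
    [8,0.12,-3.78,0,0,0,0.062],
    [8,0.12,-3.78,0,0,0,0.062],
    [8,0.12,-3.78,0,0,0,0.062],
    [8,0.12,-3.78,0,0,0,0.062],
    [8,0.12,-3.78,0,0,0,0.062],
    [8,0.12,-3.78,0,0,0,0.062],
    [8,0.12,-3.78,0,0,0,0.062],
    [8,0.12,-3.78,0,0,0,0.062],
    [8,0,0,0,0,0,0],
    [8,0,0,0,0,0,0]
  ]
}}

```text
clock: 5.6
ee_pos: [0.5786, 0.0647, 0.0662]
tcp_rot: [0.932, -0.363, 0.003, 0.0]
wrist_force: [0.7, -3.9, 6.4]
gripper_width: 0.0135
gripper_force: 22.0
```

```bash
python3 - <<'E'
from h import *
for i in range(4):
  C=cam("wrist");s=sense();print(s["ee_pos"].round(4),np.degrees(R.from_quat(s["tcp_rot"]).as_euler("ZYX")).round(2),s["wrist_force"].round(1))
save(C,"w3.png",k=1.4)
P=np.array(s["ee_pos"]);h=np.array([.622,.0225]);d=P[:2]-h;print(np.degrees(np.arctan2(d[1],-d[0])),np.linalg.norm(d),s["qpos"])
E
```

```text
[0.5785 0.0647 0.0662] [ -42.59   -0.31 -179.87] [ 1.5 -4.3  5. ]
[0.5786 0.0647 0.0662] [ -42.6    -0.31 -179.87] [ 2.  -4.7  5.3]
[0.5785 0.0647 0.0662] [ -42.6    -0.31 -179.87] [ 1.4 -3.3  4.3]
[0.5785 0.0647 0.0662] [ -42.6    -0.31 -179.87] [ 0.5 -4.1  5.3]
44.11827412150958 0.06057249582528142 [-3.63008481e-02  4.02550727e-01  1.66065306e+00 -2.08774891e-03
  1.07278083e+00  2.27892405e+00]
```

Emit:
{"op": "drive_tool", "data": {
  "steps": [
    [45,0,0,0,0,0,0],
    [45,0,0,0,0,0,0],
    [45,0,0,0,0,0,0],
    [45,0,0,0,0,0,0],
    [45,0,0,0,0,0,0],
    [45,0,0,-12,0,0,0],
    [45,0,0,-20,0,0,0],
    [45,0,0,-25,0,0,-0.12],
    [45,0,0,-30,0,0,-0.12],
    [45,0,5,-30,0,0,-0.12],
    [45,0,10,-30,0,0,-0.12],
    [45,0,10,-30,0,0,-0.12],
    [45,0,10,-30,0,0,-0.1],
    [45,0,10,-30,0,0,-0.05],
    [45,0,0,0,0,0,0],
    [45,0,0,0,0,0,0]
  ]
}}

```text
clock: 7.13
ee_pos: [0.5667, 0.0223, 0.3049]
tcp_rot: [1.0, 0.002, 0.003, 0.0]
wrist_force: [0.2, -0.9, 0.0]
gripper_width: 0.0451
gripper_force: 0.0
```

```bash
python3 - <<'E'
from h import *
import pickle
C=cam("wrist");pickle.dump(C,open("w4.pkl","wb"));save(C,"w4.png",k=1.4)
s=sense();print(s["ee_pos"].round(4),np.degrees(R.from_quat(s["tcp_rot"]).as_euler("ZYX")).round(2),s["wrist_force"].round(1))
for m,st,ce in blobs(C,(25,200,120),(31,255,255),60):
  cn=cv2.findContours(m.astype(np.uint8),0,1)[0][0]
  bx=cv2.boxPoints(cv2.minAreaRect(cn));print(st,ce.round(1),onz(C,ce,.0865).round(4),[onz(C,p,.0865)[:2].round(4).tolist() for p in bx])
E
```

```text
[0.5655 0.0228 0.3023] [ 2.9e-01 -1.2e-01 -1.8e+02] [ 0.3 -0.4 -0.5]
[215, 154, 41, 43, 618] [234.7 175.2] [0.5761 0.0666 0.0865] [[0.5624, 0.0883], [0.5979, 0.054], [0.5895, 0.0451], [0.5536, 0.0794]]
```

View pics/w4.png

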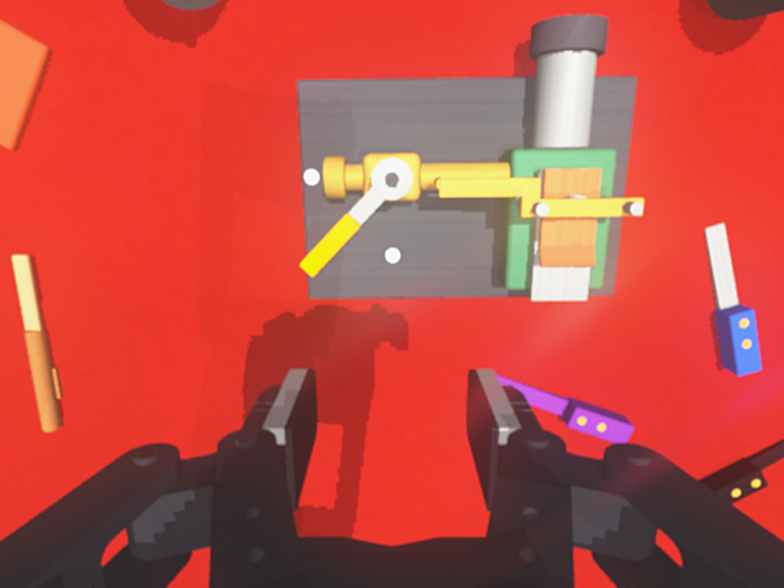

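The lever now lies at 44° in the world, over the red dot; that is 45° in the burner frame. Next, the gauge.

Emit:
{"op": "drive_tool", "data": {
  "steps": [
    [45,-7.1,25.8,10,0,0,0],
    [45,-7.1,25.8,10,0,0,0],
    [45,-7.1,25.8,10,0,0,0],
    [45,-7.1,25.8,10,0,0,0],
    [45,-7.1,25.8,16,0,0,0],
    [45,-7.1,25.8,16,0,0,0],
    [45,-7.1,25.8,20,0,0,0],
    [45,-7.1,25.8,22,0,0,0],
    [45,-7.1,25.8,22,0,0,0],
    [45,-7.1,25.8,22,0,0,0],
    [45,-7.1,25.8,22,0,0,0],
    [45,-7.1,25.8,22,0,0,0],
    [45,0,0,0,0,0,-0.1],
    [45,0,0,0,0,0,-0.1],
    [45,0,0,0,0,0,-0.1],
    [45,0,0,0,0,0,0],
    [45,0,0,0,0,0,0]
  ]
}}

```text
clock: 8.6
ee_pos: [0.481, -0.286, 0.0975]
tcp_rot: [0.989, 0.151, -0.001, -0.001]
wrist_force: [-0.5, -0.0, -0.0]
gripper_width: 0.045
gripper_force: 0.0
```

```bash
python3 - <<'E'
from h import *
C=cam("wrist");s=sense();M=R.from_quat(s["tcp_rot"]).as_matrix();print(s["ee_pos"].round(4),np.degrees(R.from_quat(s["tcp_rot"]).as_euler("ZYX")).round(2))
for m,st,ce in blobs(C,(105,120,80),(122,255,255),60):
  cn=cv2.findContours(m.astype(np.uint8),0,1)[0][0]
  bx=cv2.boxPoints(cv2.minAreaRect(cn));print(st,ce.round(1),onz(C,ce,.024).round(4),[onz(C,p,.024)[:2].round(4).tolist() for p in bx])
print("move",(M.T@(np.array([.481,-.2878,.006])-s["ee_pos"])*1000).round(1))
E
```

```text
[ 0.4813 -0.2862  0.0979] [ 1.7410e+01  8.0000e-02 -1.7987e+02]
[268, 181, 34, 31, 371] [276.8 189.9] [ 0.503 -0.277  0.024] [[0.4965, -0.2648], [0.5189, -0.2784], [0.512, -0.2899], [0.4891, -0.2764]]
[269, 226, 33, 45, 1118] [286.6 253. ] [ 0.4662 -0.2949  0.024 ] [[0.4799, -0.2792], [0.4858, -0.2979], [0.4579, -0.3072], [0.4518, -0.2878]]
move [-0.6  1.7 91.9]
```

Emit:
{"op": "drive_tool", "data": {
  "steps": [
    [45,0.2,0.3,18,0,0,0.002],
    [45,0.2,0.3,18,0,0,0.002],
    [45,0,0.3,18,0,0,0.002],
    [45,0,0.3,18,0,0,0],
    [45,0,0.3,15,0,0,0],
    [45,0,0,3,0,0,0],
    [45,0,0,0,0,0,0],
    [45,0,0,0,0,0,0]
  ]
}}

```text
clock: 9.32
ee_pos: [0.4831, -0.2885, 0.0094]
tcp_rot: [0.989, 0.149, 0.0, 0.0]
wrist_force: [0.4, -0.7, -0.4]
gripper_width: 0.0448
gripper_force: 0.0
```

Emit:
{"op": "drive_tool", "data": {
  "grip_force": 60,
  "steps": [
    [15,0,0,0,0,0,0],
    [15,0,0,0,0,0,0],
    [15,0,0,0,0,0,0],
    [15,0,0,0,0,0,0],
    [15,0,0,0,0,0,0],
    [15,0,0,0,0,0,0],
    [15,0,0,0,0,0,0],
    [15,0,0,0,0,0,0]
  ]
}}

```text
clock: 9.98
ee_pos: [0.484, -0.2895, 0.0107]
tcp_rot: [0.989, 0.149, 0.001, 0.001]
wrist_force: [0.2, 0.7, 5.8]
gripper_width: 0.0204
gripper_force: 61.8
```

Emit:
{"op": "drive_tool", "data": {
  "steps": [
    [15,0,0,-8,0,0,0],
    [15,0,0,-20,0,0,0],
    [15,0,0,-24,0,0,0],
    [15,0,0,-24,0,0,0],
    [15,0,0,-24,0,0,0],
    [15,0,0,-20,0,0,0],
    [15,1.1,-15,0,0,0,0],
    [15,1.1,-23,0,0,0,0],
    [15,1.1,-25,0,0,0,0],
    [15,1.1,-25,0,0,0,0],
    [15,1.1,-25,0,0,0,0],
    [15,1.1,-25,0,0,0,0],
    [15,1.1,-25,0,0,0,0],
    [15,1.1,-23,0,0,0,0.07],
    [15,0,0,0,0,0,0.07],
    [15,0,0,0,0,0,0.07],
    [15,0,0,0,0,0,0.07],
    [15,0,0,0,0,0,0],
    [15,0,0,0,0,0,0]
  ]
}}

```text
clock: 11.57
ee_pos: [0.4359, -0.1081, 0.1291]
tcp_rot: [1.0, 0.011, -0.0, -0.0]
wrist_force: [-0.2, -0.2, -0.5]
gripper_width: 0.0201
gripper_force: 61.1
```

```bash
python3 - <<'E'
from h import *
import pickle
C=cam("wrist");pickle.dump(C,open("w5.pkl","wb"));save(C,"w5.png",k=1.4)
s=sense();pickle.dump(s,open("s5.pkl","wb"));print(s["ee_pos"].round(4),np.degrees(R.from_quat(s["tcp_rot"]).as_euler("ZYX")).round(2),s["wrist_force"],s["moment"])
E
```

```text
[ 0.436  -0.1082  0.1291] [ 1.2200e+00  2.0000e-02 -1.7999e+02] [-0.19647406 -0.76880226 -0.92322069] [ 0.00646585 -0.01779943 -0.04475949]
```

View pics/w5.png

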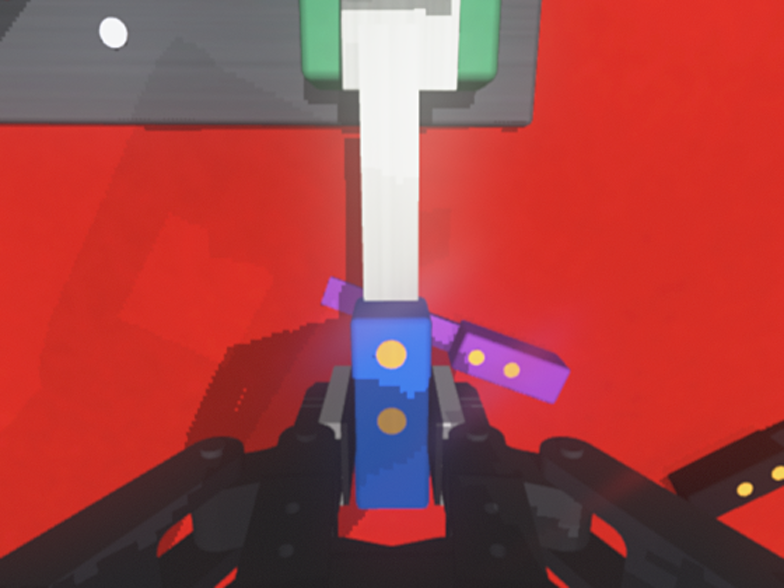

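```bash
python3 - <<'E'
from h import *
import pickle
C=pickle.load(open("w5.pkl","rb"));s=pickle.load(open("s5.pkl","rb"));M=R.from_quat(s["tcp_rot"]).as_matrix();p0=np.array(s["ee_pos"])
def T(p,z): return ((M.T@(onz(C,np.array(p)/1.4,z)-p0))*1000).round(1)
g=cv2.cvtColor(C["im"],cv2.COLOR_RGB2HSV)
for r in (20,40,58):  # rows (native)
    row=g[r,200:400]; w=np.where((row[:,1]<40)&(row[:,2]>150))[0]+200
    print("bed row",r,w.min(),w.max(),T((w.min()*1.4,r*1.4),.06),T(((w.max()+1)*1.4,r*1.4),.06))
zb=p0[2]-.0105
for r in (70,100,140,180,205):
    row=g[r,200:400]; w=np.where((row[:,1]<60)&(row[:,2]>130))[0]+200
    print("blade row",r,w.min(),w.max(),T((w.min()*1.4,r*1.4),zb+.004),T(((w.max()+1)*1.4,r*1.4),zb+.004))
print("bed front",T((345,89),.06),T((455,89),.06)); print("handle top front",T((353,319),zb+.024),T((431,319),zb+.024),"back",T((356,508),zb+.024),T((428,508),zb+.024))
for pp in ((0,124),(530,124)): print("plate",T(pp,.012))
E
```

```text
bed row 20 243 327 [114.4 -19.2  69. ] [114.4  24.9  69. ]
bed row 40 244 326 [104.9 -18.9  69. ] [104.9  24.8  69. ]
bed row 58 245 326 [ 96.1 -18.6  69. ] [96.1 25.1 69. ]
blade row 70 256 299 [83.8 -9.1  6.5] [83.8  7.6  6.5]
blade row 100 257 298 [73.  -8.8  6.5] [73.   7.4  6.5]
blade row 140 258 298 [57.8 -8.7  6.5] [57.8  7.6  6.5]
blade row 180 259 298 [41.7 -8.5  6.5] [41.8  7.8  6.5]
blade row 205 259 298 [31.2 -8.7  6.5] [31.2  8.   6.5]
bed front [ 93.3 -17.9  69. ] [93.4 24.1 69. ]
handle top front [ 27.6 -10.2 -13.5] [ 27.6  10.3 -13.5] back [-30.6 -10.4 -13.5] [-30.6  10.7 -13.5]
plate [  83.3 -187.   117.1]
plate [ 83.5  65.9 117. ]
```

Emit:
{"op": "drive_tool", "data": {
  "steps": [
    [15,2,0.7,8,0,0,0],
    [15,2,0.7,10,0,0,0],
    [15,2,0.7,12,0,0,0],
    [15,2,0.7,12,0,0,0],
    [15,1.5,0.6,9,0,0,0],
    [15,0,0,4,0,0,0],
    [15,0,0,0,0,0,0],
    [15,0,0,0,0,0,0]
  ]
}}

```text
clock: 12.28
ee_pos: [0.4456, -0.1114, 0.0737]
tcp_rot: [1.0, 0.01, -0.0, -0.0]
wrist_force: [0.3, 0.3, 0.1]
gripper_width: 0.0201
gripper_force: 61.1
```

Emit:
{"op": "drive_tool", "data": {
  "steps": [
    [15,0,0,0.7,0,0,0],
    [15,0,0,0.7,0,0,0],
    [15,0,0,0,0,0,0]
  ]
}}

```text
clock: 12.53
ee_pos: [0.4462, -0.1117, 0.0731]
tcp_rot: [1.0, 0.01, 0.0, 0.0]
wrist_force: [0.2, 0.1, -1.2]
gripper_width: 0.0207
gripper_force: 61.1
```

Emit:
{"op": "drive_tool", "data": {
  "steps": [
    [15,0,0,0.5,0,0,0],
    [15,0,0,0.5,0,0,0],
    [15,0,0,0,0,0,0],
    [15,0,0,0,0,0,0]
  ]
}}

```text
clock: 12.87
ee_pos: [0.4459, -0.1115, 0.0718]
tcp_rot: [1.0, 0.01, 0.0, 0.0]
wrist_force: [-0.2, -0.1, -1.3]
gripper_width: 0.0201
gripper_force: 61.1
```

Emit:
{"op": "drive_tool", "data": {
  "steps": [
    [15,0,0,0.5,0,0,0],
    [15,0,0,0.3,0,0,0],
    [15,0,0,0,0,0,0],
    [15,0,0,0,0,0,0]
  ]
}}

```text
clock: 13.2
ee_pos: [0.4459, -0.1115, 0.0709]
tcp_rot: [1.0, 0.01, 0.0, 0.0]
wrist_force: [-0.8, 0.4, -0.5]
gripper_width: 0.0207
gripper_force: 61.1
```

Emit:
{"op": "drive_tool", "data": {
  "steps": [
    [15,0,0,0.4,0,0,0],
    [15,0,0,0,0,0,0],
    [15,0,0,0,0,0,0]
  ]
}}

```text
clock: 13.45
ee_pos: [0.4459, -0.1115, 0.0706]
tcp_rot: [1.0, 0.01, 0.0, 0.0]
wrist_force: [0.0, 0.7, 0.8]
gripper_width: 0.0203
gripper_force: 61.2
```

Emit:
{"op": "drive_tool", "data": {
  "steps": [
    [15,0,0,0.4,0,0,0],
    [15,0,0,0,0,0,0],
    [15,0,0,0,0,0,0]
  ]
}}

```text
clock: 13.7
ee_pos: [0.4459, -0.1116, 0.0702]
tcp_rot: [1.0, 0.01, 0.0, 0.0]
wrist_force: [-0.8, 0.4, 2.4]
gripper_width: 0.0205
gripper_force: 61.3
```

```bash
python3 - <<'E'
from h import *
s=sense();print(s["ee_pos"].round(4),s["wrist_force"].round(2),s["moment"].round(3))
C=cam("scene");save(C,"s6.png",(170,190,310,300),5.5)
E
```

```text
[ 0.4459 -0.1116  0.0702] [-0.81  0.39  2.37] [-0.004  0.045  0.029]
```

View pics/s6.png

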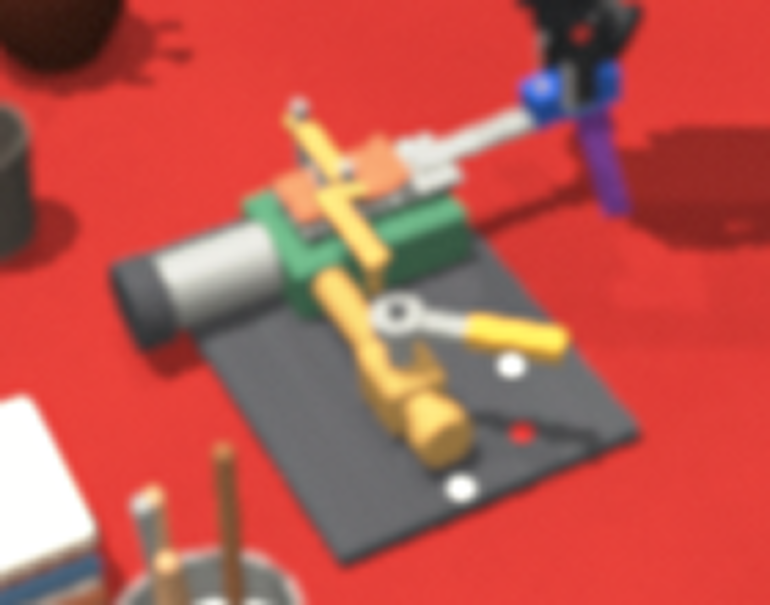

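Emit:
{"op": "drive_tool", "data": {
  "steps": [
    [15,2,0,-0.2,0,0,0],
    [15,3,0,0,0,0,0],
    [15,3,0,0,0,0,0],
    [15,3,0,0,0,0,0],
    [15,3,0,0,0,0,0],
    [15,3,0,0,0,0,0],
    [15,3,0,0,0,0,0],
    [15,2,0,0,0,0,0],
    [15,0,0,0,0,0,0]
  ]
}}

```text
clock: 14.5
ee_pos: [0.4686, -0.1111, 0.0704]
tcp_rot: [1.0, 0.01, 0.001, 0.0]
wrist_force: [-0.8, -0.0, 2.3]
gripper_width: 0.0202
gripper_force: 61.4
```

Emit:
{"op": "drive_tool", "data": {
  "steps": [
    [15,2,0,0,0,0,0],
    [15,2,0,0,0,0,0],
    [15,2,0,0,0,0,0],
    [15,2,0,0,0,0,0],
    [15,2,0,0,0,0,0],
    [15,1,0,0,0,0,0],
    [15,0,0,0,0,0,0]
  ]
}}

```text
clock: 15.08
ee_pos: [0.4793, -0.1109, 0.0704]
tcp_rot: [1.0, 0.01, 0.0, 0.0]
wrist_force: [-1.2, -0.3, 4.9]
gripper_width: 0.02
gripper_force: 61.6
```

Emit:
{"op": "drive_tool", "data": {
  "steps": [
    [15,1,0,0,0,0,0],
    [15,1,0,0,0,0,0],
    [15,1,0,0,0,0,0],
    [15,0,0,0,0,0,0]
  ]
}}

```text
clock: 15.42
ee_pos: [0.4819, -0.1108, 0.0704]
tcp_rot: [1.0, 0.01, -0.0, 0.0]
wrist_force: [-2.9, -0.7, 5.7]
gripper_width: 0.0203
gripper_force: 61.7
```

Emit:
{"op": "drive_tool", "data": {
  "steps": [
    [15,0,0,-0.3,0,0,0],
    [15,0,0,0,0,0,0],
    [15,1,0,0,0,0,0],
    [15,0,0,0,0,0,0]
  ]
}}

```text
clock: 15.75
ee_pos: [0.4829, -0.1108, 0.0706]
tcp_rot: [1.0, 0.01, -0.0, -0.0]
wrist_force: [-2.7, 0.4, 4.0]
gripper_width: 0.0205
gripper_force: 61.6
```

Emit:
{"op": "drive_tool", "data": {
  "steps": [
    [15,1,0,0,0,0,0],
    [15,1,0,0,0,0,0],
    [15,0,0,0,0,0,0]
  ]
}}

```text
clock: 16.0
ee_pos: [0.4851, -0.1107, 0.0706]
tcp_rot: [1.0, 0.01, 0.0, -0.0]
wrist_force: [-2.1, 0.4, 3.5]
gripper_width: 0.0203
gripper_force: 61.6
```

Emit:
{"op": "drive_tool", "data": {
  "steps": [
    [15,1,0,-0.1,0,0,0],
    [15,1,0,0,0,0,0],
    [15,0,0,0,0,0,0]
  ]
}}

```text
clock: 16.25
ee_pos: [0.4871, -0.1107, 0.0707]
tcp_rot: [1.0, 0.01, 0.0, 0.0]
wrist_force: [-1.3, -0.0, 4.4]
gripper_width: 0.0206
gripper_force: 61.6
```

Emit:
{"op": "drive_tool", "data": {
  "steps": [
    [15,1,0,0,0,0,0],
    [15,1,0,0,0,0,0],
    [15,0,0,0,0,0,0]
  ]
}}

```text
clock: 16.5
ee_pos: [0.4888, -0.1106, 0.0707]
tcp_rot: [1.0, 0.01, -0.0, -0.0]
wrist_force: [-3.3, -1.5, 4.8]
gripper_width: 0.0205
gripper_force: 61.7
```

Emit:
{"op": "drive_tool", "data": {
  "steps": [
    [15,1,0,0,0,0,0],
    [15,1,0,0,0,0,0],
    [15,0,0,0,0,0,0]
  ]
}}

```text
clock: 16.75
ee_pos: [0.49, -0.1105, 0.0707]
tcp_rot: [1.0, 0.01, -0.001, -0.0]
wrist_force: [-4.8, -0.4, 7.7]
gripper_width: 0.0204
gripper_force: 62.0
```

Emit:
{"op": "drive_tool", "data": {
  "steps": [
    [15,0,0,-0.3,0,0,0],
    [15,0,0,0,0,0,0],
    [15,0,0,0,0,0,0]
  ]
}}

```text
clock: 17.0
ee_pos: [0.4908, -0.1105, 0.0708]
tcp_rot: [1.0, 0.01, -0.0, -0.0]
wrist_force: [-3.3, -0.8, 3.3]
gripper_width: 0.0204
gripper_force: 61.5
```

```bash
python3 - <<'E'
from h import *
F=[]
for i in range(6):
  C=cam("wrist");s=sense();F.append(np.r_[s["wrist_force"],s["moment"]])
print(np.mean(F,0).round(2),s["ee_pos"].round(4),np.degrees(R.from_quat(s["tcp_rot"]).as_euler("ZYX")).round(2))
save(C,"w7.png",k=1.4)
E
```

```text
[-2.    0.01  2.59 -0.03  0.32  0.  ] [ 0.4908 -0.1105  0.0709] [ 1.1400e+00  1.0000e-02 -1.7999e+02]
```

View pics/w7.png

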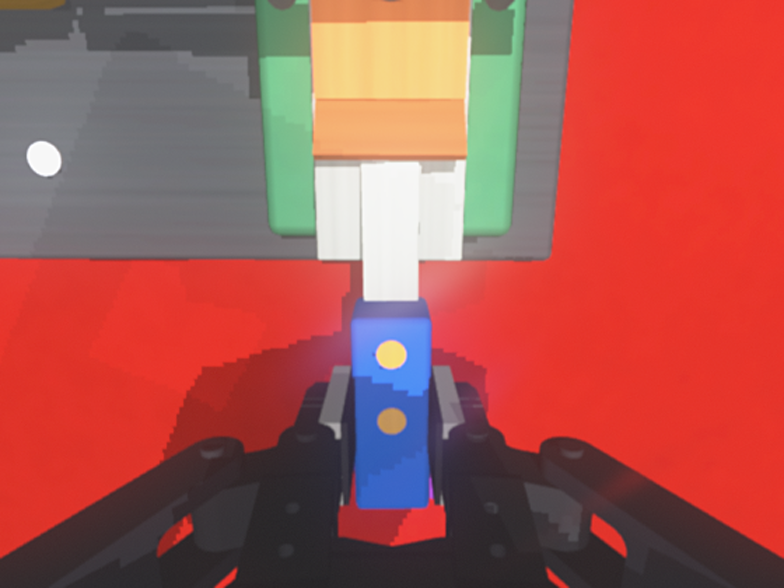

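Emit:
{"op": "drive_tool", "data": {
  "steps": [
    [15,1,0,0,0,0,0],
    [15,0,0,0,0,0,0],
    [15,0,0,0,0,0,0]
  ]
}}

```text
clock: 17.55
ee_pos: [0.4916, -0.1105, 0.0709]
tcp_rot: [1.0, 0.01, -0.0, -0.0]
wrist_force: [-4.5, 0.4, 2.6]
gripper_width: 0.0204
gripper_force: 61.5
```

Emit:
{"op": "drive_tool", "data": {
  "steps": [
    [15,1,0,0,0,0,0],
    [15,0,0,0,0,0,0],
    [15,0,0,0,0,0,0]
  ]
}}

```text
clock: 17.8
ee_pos: [0.4922, -0.1105, 0.0708]
tcp_rot: [1.0, 0.01, -0.001, -0.0]
wrist_force: [-4.8, 0.2, 4.0]
gripper_width: 0.0205
gripper_force: 61.6
```

Emit:
{"op": "drive_tool", "data": {
  "steps": [
    [15,1,0,0,0,0,0],
    [15,0,0,0,0,0,0],
    [15,0,0,0,0,0,0]
  ]
}}

```text
clock: 18.05
ee_pos: [0.4928, -0.1104, 0.0709]
tcp_rot: [1.0, 0.01, -0.001, -0.0]
wrist_force: [-6.3, 0.1, 5.5]
gripper_width: 0.0202
gripper_force: 61.8
```

Emit:
{"op": "drive_tool", "data": {
  "steps": [
    [15,1,0,0,0,0,0],
    [15,0,0,0,0,0,0],
    [15,0,0,0,0,0,0]
  ]
}}

```text
clock: 18.3
ee_pos: [0.4935, -0.1104, 0.0708]
tcp_rot: [1.0, 0.01, -0.002, -0.0]
wrist_force: [-7.5, -1.3, 6.4]
gripper_width: 0.0199
gripper_force: 61.9
```

```bash
python3 - <<'E'
from h import *
F=[]
for i in range(6):
  C=cam("wrist");s=sense();F.append(np.r_[s["wrist_force"],s["moment"]])
print(np.mean(F,0).round(2),s["ee_pos"].round(4),np.degrees(R.from_quat(s["tcp_rot"]).as_euler("ZYX")).round(2))
M=R.from_quat(s["tcp_rot"]).as_matrix()
def T(p,z): return ((M.T@(onz(C,np.array(p)/1.4,z)-s["ee_pos"]))*1000).round(1)
g=cv2.cvtColor(C["im"],cv2.COLOR_RGB2HSV)
def edge(c0,c1,f):  # topmost/lowest row per column
    return [ (c,f(g[:,c])) for c in range(c0,c1,6)]
bl=lambda col:np.where((col[:,0]>105)&(col[:,0]<122)&(col[:,1]>120))[0].min()
wh=lambda col:np.where((col[:250,1]<40)&(col[:250,2]>120))[0].max()+1
e=edge(262,298,bl);print(np.median([r for _,r in e]),T((390,1.4*np.median([r for _,r in e])),.06+.0065))
r=np.median([wh(g[:,c]) for c in range(232,252,4)]);print(r,T((345,1.4*r),.06))
E
```

```text
[-7.16 -0.31  6.57 -0.06  1.08 -0.  ] [ 0.4935 -0.1104  0.0708] [   1.15    0.18 -179.98]
231.0 [20.6 -0.4  4.3]
192.0 [ 35.9 -14.   10.7]
```

Emit:
{"op": "drive_tool", "data": {
  "steps": [
    [15,0,0,-0.1,0,0.003,0],
    [15,0,0,0,0,0,0],
    [15,0,0,0,0,0,0]
  ]
}}

```text
clock: 18.85
ee_pos: [0.4936, -0.1104, 0.0708]
tcp_rot: [1.0, 0.01, 0.0, -0.0]
wrist_force: [-6.7, -0.3, 5.8]
gripper_width: 0.0206
gripper_force: 61.7
```

```bash
python3 - <<'E'
from h import *
F=[]
for i in range(6):
  C=cam("scene");s=sense();F.append(np.r_[s["wrist_force"],s["moment"]])
print(np.mean(F,0).round(2),s["ee_pos"].round(4),np.degrees(R.from_quat(s["tcp_rot"]).as_euler("ZYX")).round(2))
E
```

```text
[-6.63 -0.34  5.47 -0.06  1.02 -0.01] [ 0.4936 -0.1104  0.0708] [   1.15   -0.   -179.98]
```

Emit:
{"op": "drive_tool", "data": {
  "steps": [
    [15,0,0,-0.4,0,0,0],
    [15,0,0,0,0,0,0],
    [15,0,0,0,0,0,0]
  ]
}}

```text
clock: 19.4
ee_pos: [0.4937, -0.1103, 0.0709]
tcp_rot: [1.0, 0.01, 0.0, -0.0]
wrist_force: [-4.7, -0.8, 2.4]
gripper_width: 0.0201
gripper_force: 61.4
```

Emit:
{"op": "drive_tool", "data": {
  "steps": [
    [15,0.7,0,0,0,0,0],
    [15,0,0,0,0,0,0],
    [15,0,0,0,0,0,0]
  ]
}}

```text
clock: 19.65
ee_pos: [0.4944, -0.1103, 0.0709]
tcp_rot: [1.0, 0.01, 0.0, -0.0]
wrist_force: [-4.8, -0.8, 2.7]
gripper_width: 0.0206
gripper_force: 61.4
```

Emit:
{"op": "drive_tool", "data": {
  "steps": [
    [15,0.7,0,0,0,0,0],
    [15,0,0,0,0,0,0],
    [15,0,0,0,0,0,0]
  ]
}}

```text
clock: 19.9
ee_pos: [0.495, -0.1102, 0.0709]
tcp_rot: [1.0, 0.01, 0.0, -0.0]
wrist_force: [-6.7, -0.4, 2.9]
gripper_width: 0.0208
gripper_force: 61.5
```

```bash
python3 - <<'E'
from h import *
F=[]
for i in range(6):
  C=cam("top");s=sense();F.append(np.r_[s["wrist_force"],s["moment"]])
print(np.mean(F,0).round(2),s["ee_pos"].round(4),np.degrees(R.from_quat(s["tcp_rot"]).as_euler("ZYX")).round(2),s["clock"])
im=np.hstack([C["im"][120:300,200:380],cam("scene")["im"][170:350,170:350]])
cv2.imwrite("pics/f.png",cv2.resize(im[:,:,::-1],None,fx=2.2,fy=2.2,interpolation=2))
E
```

```text
[-5.62 -0.66  2.67 -0.1   0.95 -0.01] [ 0.495  -0.1102  0.0709] [ 1.1400e+00 -1.0000e-02 -1.7996e+02] 20.2
```

View pics/f.png

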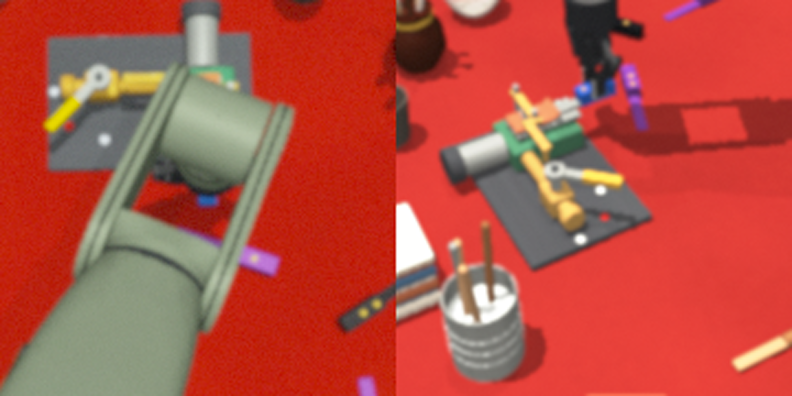

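```bash
python3 -c "
from plant import sign_off
print(sign_off())"
```

```text
the job is handed in; nothing more can be done
None
```

The job is handed in at about 20 s: the tap is at about 45° as measured, and the gauge blade is about 24 mm into the gap, dragging at about 5–6 N and still held by its handle; in the last pictures nothing else looked moved, though the arm hid part of the table.

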